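# Clear the slide bed and run the board under the inspection microscope

## Robot

A 6-joint arm with a two-finger parallel gripper is mounted at the origin on the work surface. World frame = base frame: x ahead of the robot, y to its left, z up, the work surface at z = 0. Lengths are in m, angles in degrees, forces in N, time in s.
With the tool pointing down it reaches from about 0.3 to 0.75 m from the base axis. Payload 8.5 kg.
Tool frame: the origin (TCP) lies on the mounting face of the last link; the fingertips stand 173 mm ahead of it and the grasp point (between the pads) lies 155 mm ahead of it (env.tips_ahead is the distance from the TCP to the fingertips, in m); z points along the fingers, x is the direction in which the jaws open and shut, and the axes are right-handed (so a half turn about z gives the same grasp; the last joint's range is limited). The gripper opens to 85 mm and grips with 20 to 120 N. Pads are 22 mm wide; open, the fingers measure 114 mm over their backs; the gripper's body (76 mm by 85 mm) begins 54 mm behind the grasp point. The pads swing forward as they close: fully open they stand 13 mm farther back than shut.
Start: joints at [60.831, 21.807, 74.336, -0, 83.858, -12.336], TCP at [0.159, 0.526, 0.405] pointing down, gripper open.
Joint ranges: [-178.18, 178.18], [-50.72, 133.34], [12.68, 142.11], [-81.47, 261.47], [9.98, 163.14], [-165.26, 165.26]. Speed limits (degrees/s): [136.94, 136.94, 180, 180, 180, 180].

## Interface

Orientations are given as a 3x3 rotation matrix whose columns are the frame's x, y, z axes.
In Python, from rig import env gives the robot as it stands. The module is installed in compiled form; this text tells all that it offers.
- The arm moves only by the tool step_arm, never from a script. Its argument "increments" is a list of rows, each an object of numbers: "x", "y", "z": the shift along the tool's x, y, z in cm; "wx", "wy", "wz": the turn, a rotation vector about the tool's x, y, z in rad; "gripper": the finger opening in cm, from 0 to 8.54. A call has 1 to 20 rows; each row shifts and turns the commanded pose from where the row before left it, along the tool's axes as they then stand; what a row does not reach is not made up. A row lasts 1/10 s, in which the tool goes at most 50 mm and 8.59 degrees, less where a joint would pass 70% of its speed; a pose out of reach is approached as far as the arm can. A call with a gripper value outside its range is refused whole. The fingers move at their own pace and stop on an object; "newtons" is the grip in N (left out, the last holds). Time passes only in rows, so rows that do not move let the fingers close. It gives the time, the measured TCP pose, the force and the opening at its end, in the units of the state.
- env.observe(): the state, without advancing time (a new reading comes with each control period).
- env.get_image(name): name is "side" or "top" or "wrist"; returns a dict with "color" (480x640x3 uint8, blue, green, red), "camera_matrix" (3x3 intrinsics, pixels), "rvec" (rotation vector, rad) and "tvec" (3), from world to camera coordinates, as OpenCV has them. Camera axes: x right, y down, z forward; pixel columns grow to the right and rows downward; lengths in m; the calibration is good to about 2 mm. A picture is of the moment at which its call begins. There is no depth.
- env.close_job(): hands the job in, once; it reports no verdict.
The state is a dict: "time_s": time; "q": joint angles; "qvel": joint speeds; "joint_efforts": joint torques, N m; "position": TCP position; "tool_rot": TCP orientation; "ft_force": force on the tool from outside, world axes, zero at the start; "wrist_torque": the same for the moment, N m; "grip_width": finger opening in m.
Only numpy, scipy, OpenCV 4.12 (cv2) and the standard library are available. Lean on these libraries where they do the work, as an engineer would, in place of code of your own. Each camera call takes 0.05 s, during which the arm holds its last target. There are 200 camera calls.

## Task

Someone has left a filter module lying across the rails of the microscope's slide bed. Lift it off and set it down gently, flat on its base, in the black antistatic tray; then run the sliding stage with the green board under the microscope until it stands fully home against its end stop, and let go. Do not run the stage into the module, do not touch the board or knock the microscope, and leave the other things on the bench where they are.

Things in the scene. Friction and masses are not known exactly. Their poses are not given: they have to be found in the camera images.
- module_center (a point): centre (half-way up) of the loose filter module: aluminium housing, gold lid, 120 (its x) by 48 (y) by 26 high (z up), 0.3 kg, a gold connector 8 thick sticking out 10 at each short end. It starts lying across the two steel rails between stage and microscope, underside 30 above the bench; the gap between the rails, 78 wide and 14 deep, leaves room for fingertips at its middle
- tray_floor (a point): centre of the foam floor (9 above the bench) of the loose black antistatic tray, where the module belongs: outside 130 (its x) by 180 (its y) by 24 high, inside 122 by 172, 0.45 kg, z up; the module fits lengthwise along its y. Empty at the start; on the right (-y) of the bench, in either of two places, the white tool tray being in the other
- stage (a joint): travel of the sliding stage on its rails, m: 0 fully back, 0.340 fully home against the end stop, under the microscope. It starts between 0 and 0.04, moves against about 2.5 N of friction, weighs 0.8 kg with the board and stays where it is left
- grip (a point): centre of the stage's upright black round grip, 24 diameter, from 54 to 110 above the bench (this point: 86), on a bar trailing behind the stage. Its y axis is the straight, level slide direction towards home, z up. The stage plate is 130 across by 110 along y, its centre 130 ahead of the grip, its top 54 above the bench, holder screws to 70
- board_top (a point): centre of the upper face of the green circuit board clamped on the stage, 100 (x) by 90 (y), 65 above the bench, its parts rising to 73; not to be touched. Moves with the stage; y is the slide direction
- lens (a point): centre of the underside of the microscope's white ring light, 60 diameter, 184 above the bench; lens, camera and cable rise above it to 480. Its column (32 diameter; clamp block and knobs 104 wide in x at 295 to 365 high) stands 135 further along y. Same axes as the grip. Fixed to the slide bed: does not move
- tooltray_center (a point): centre, 12 above the bench, of a loose white tray of the same size as the black one, with a screwdriver (24 diameter, 136 long) and a flat brush in it; a bystander
- bottle_center (a point): centre of a bystander: upright white plastic bottle, 60 diameter, 150 high; beyond the slide bed. Farther out (x above 0.72) stand a fixed yellow vice and a fixed black turntable, up to 110 high
- reel_center (a point): centre of a bystander: red solder reel standing on its flange, 62 diameter, 50 high
- caliper_center (a point): middle of a bystander: a digital caliper lying flat, 160 long (its y), its black slide 38 wide, 14 high, its jaws reaching 38 to its -x side; on the robot's side of the slide bed
- jar_center (a point): centre of a bystander: upright amber jar with black cap, 56 diameter, 65 high; beyond the slide bed
- lenscap_center (a point): centre of a bystander: grey lens cap, 40 diameter, 12 high, lying on the bed plate beside the column's foot
Mind the look-alikes: they are no part of the job. Leave any turquoise look-alike of the part that bears tray_floor alone. Of the things that look like the part that bears module_center, the smaller one is meant.

How it is judged:
By the outcome, as a careful person would: the job done as asked, in the order asked, and still so for the second after the job is handed in, with the robot touching nothing.
It also fails if it takes over 54 s, if anything falls off the work surface, if the arm or the gripper's body presses on something with over 40 N, if the wrist force passes 120 N, or if a joint passes its speed limit or range.

## Working session

There is one attempt and no reset: what is moved stays moved. The work goes in short steps, Python scripts to look and compute and a tool call to move; the robot and the scene stay as the last step left them, time stands still between calls to the robot, and variables do not carry over. Pictures are saved under pics/ and viewed, about 8 in all and at most 12, crops included, and the job is handed in when it is done.

Besides the shell and the picture viewer there is one more tool, called after "Call:" in YAML: its name, and indented under it one key for each argument. step_arm: Moves the arm, as the interface text tells. Its arguments: {"type":"object","properties":{"increments":{"type":"array"},"newtons":{"type":"number"}},"required":["increments"]}

```bash
mkdir -p pics; ls; python3 - <<'E'
from rig import env
import cv2,numpy as np
s=env.observe();print(s['time_s'],s['position'],s['tool_rot'],s['grip_width'])
for n in('top','side'):
    d=env.get_image(n);cv2.imwrite(f'pics/{n}0.png',d['color']);np.savez(f'pics/{n}0.npz',K=d['camera_matrix'],r=d['rvec'],t=d['tvec'])
    R=cv2.Rodrigues(np.array(d['rvec'],float))[0];print(n,(-R.T@np.array(d['tvec']).ravel()).round(3),d['camera_matrix'])
E
```

```text
pics
0.0 [0.15924807 0.52639137 0.40408901] [[ 2.89626960e-01  9.57139323e-01 -7.34921288e-04]
 [ 9.57138399e-01 -2.89627729e-01 -1.36511284e-03]
 [-1.51945676e-03 -3.08047903e-04 -9.99998798e-01]] 0.08537009833956141
top [0.342 0.068 1.36 ] [[462.75864717   0.         318.6452499 ]
 [  0.         462.75864717 237.156514  ]
 [  0.           0.           1.        ]]
side [ 0.001 -0.665  0.818] [[452.63867714   0.         330.37621322]
 [  0.         452.63867714 241.94314407]
 [  0.           0.           1.        ]]
```

View pics/top0.png

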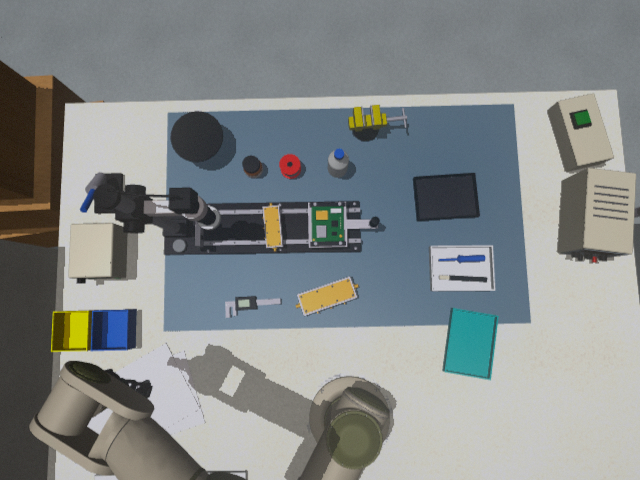

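View pics/side0.png

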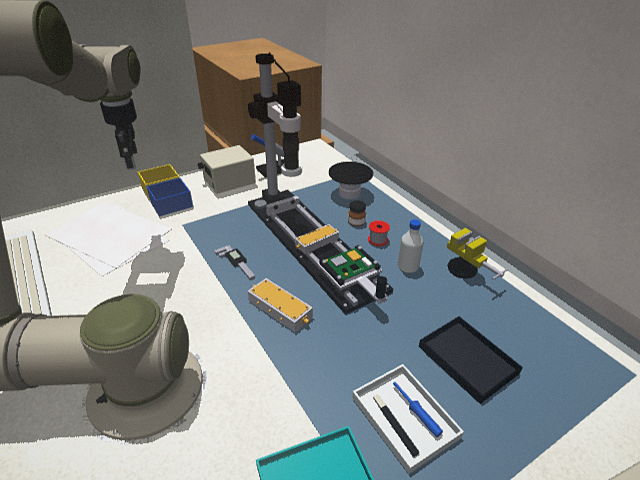

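Top view: the module lies across the rails at about (273,227), board at (327,225), grip at (375,222), black tray at (446,197) and white tool tray at (462,268). The larger look-alike is at (327,296) and the turquoise tray at (470,343). In the side view the lens is at about (291,170).

```bash
cat > h.py <<'E'
import cv2,numpy as np
def load(n):
    d=np.load(f'pics/{n}.npz');return cv2.imread(f'pics/{n}.png'),d['K'],cv2.Rodrigues(d['r'].astype(float))[0],d['t'].ravel()
def snap(cam,n):
    from rig import env
    d=env.get_image(cam);cv2.imwrite(f'pics/{n}.png',d['color']);np.savez(f'pics/{n}.npz',K=d['camera_matrix'],r=d['rvec'],t=d['tvec'])
    return load(n)
def back(px,z,K,R,t):
    px=np.atleast_2d(np.array(px,float));C=-R.T@t
    v=np.c_[px,np.ones(len(px))]@np.linalg.inv(K).T@R
    return (C+v*((z-C[2])/v[:,2])[:,None])[:,:2]
def rect(mask,z,K,R,t):
    "min-area rectangle, in world x,y at height z, of the largest blob"
    n,l,s,_=cv2.connectedComponentsWithStats(mask.astype(np.uint8));i=1+np.argmax(s[1:,4])
    c=max(cv2.findContours((l==i).astype(np.uint8),0,2)[0],key=cv2.contourArea).reshape(-1,2)
    return cv2.minAreaRect((back(c,z,K,R,t)*1000).astype(np.float32))
E
python3 - <<'E'
from h import *
for cam in('top','side'):
    im,K,R,t=load(cam+'0');hsv=cv2.cvtColor(im,cv2.COLOR_BGR2HSV);H,S,V=cv2.split(hsv)
    def m(b,x0,x1,y0,y1):
        o=np.zeros_like(b);o[y0:y1,x0:x1]=b[y0:y1,x0:x1];return o
    gold=(H>12)&(H<28)&(S>120)&(V>120); green=(H>50)&(H<80)&(S>100)
    if cam=='top': B=dict(mod=(gold,.056,255,290,195,260),board=(green,.065,300,355,195,255),tray=(V<60,.024,405,490,165,230),grip=(V<50,.110,366,385,212,232))
    else: B=dict(mod=(gold,.056,290,345,215,255),board=(green,.065,310,390,235,300),tray=(V<50,.024,410,530,310,405))
    for k,(b,z,*w) in B.items():print(cam,k,rect(m(b,*w),z,K,R,t))
im=cv2.imread('pics/top0.png')
a=cv2.resize(im[160:290,60:400],None,fx=2.35,fy=2.35,interpolation=2)
b=cv2.resize(cv2.imread('pics/side0.png')[40:310,230:430],None,fx=1.45,fy=1.1)
cv2.imwrite('pics/c1.png',a)
from rig import env;print(env.tips_ahead)
E
```

```text
top mod ((542.431396484375, 208.06341552734375), (109.4039306640625, 38.849544525146484), 4.468600749969482)
top board ((544.5639038085938, 49.59072494506836), (87.59137725830078, 100.29682159423828), 88.81627655029297)
top tray ((622.6853637695312, -300.1556396484375), (132.023193359375, 182.60289001464844), 2.5659239292144775)
top grip ((533.4111938476562, -74.08931732177734), (18.93268585205078, 11.38097858428955), 69.89450073242188)
side mod ((541.06982421875, 208.4607696533203), (109.41051483154297, 39.195274353027344), 3.224238157272339)
side board ((543.7047119140625, 51.15557861328125), (92.5132827758789, 100.85237121582031), 89.4048843383789)
side tray ((614.3421020507812, -306.79437255859375), (144.9010467529297, 184.91717529296875), 2.456636667251587)
0.1734
```

View pics/c1.png

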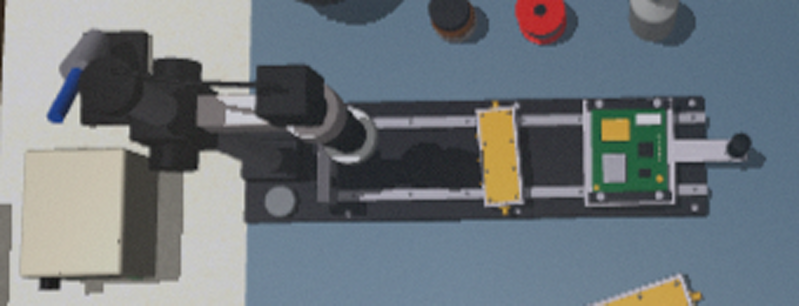

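Call:
step_arm:
  increments:
    - {"wz": -0.121}
    - {"wz": -0.121}
    - {"wz": -0.121}
    - {"x": -2.8,"y": 1.5}
    - {"x": -2.8,"y": 1.5}
    - {"x": -2.8,"y": 1.5}
    - {"x": -2.8,"y": 1.5}
    - {"x": -2.8,"y": 1.5}
    - {"x": -2.8,"y": 1.5}
    - {"x": -2.8,"y": 1.5}
    - {"x": -2.8,"y": 1.5}
    - {"x": -2.8,"y": 1.5}
    - {"x": -2.8,"y": 1.5}
    - {"y": 3,"x": -0.4}
    - {"y": 3,"x": -0.4}
    - {"y": 3,"x": -0.4}
    - {"y": 3,"x": -0.4}
    - {"y": 3,"x": -0.4}
    - {}

```text
invalid input at $.increments[0]: expected keys x, y, z, wx, wy, wz, gripper
```

Call:
step_arm:
  increments:
    - {"x": 0,"y": 0,"z": 0,"wx": 0,"wy": 0,"wz": -0.121,"gripper": 8.5}
    - {"x": 0,"y": 0,"z": 0,"wx": 0,"wy": 0,"wz": -0.121,"gripper": 8.5}
    - {"x": 0,"y": 0,"z": 0,"wx": 0,"wy": 0,"wz": -0.121,"gripper": 8.5}
    - {"x": -4,"y": 2.15,"z": 0,"wx": 0,"wy": 0,"wz": 0,"gripper": 8.5}
    - {"x": -4,"y": 2.15,"z": 0,"wx": 0,"wy": 0,"wz": 0,"gripper": 8.5}
    - {"x": -4,"y": 2.15,"z": 0,"wx": 0,"wy": 0,"wz": 0,"gripper": 8.5}
    - {"x": -4,"y": 2.15,"z": 0,"wx": 0,"wy": 0,"wz": 0,"gripper": 8.5}
    - {"x": -4,"y": 2.15,"z": 0,"wx": 0,"wy": 0,"wz": 0,"gripper": 8.5}
    - {"x": -4,"y": 2.15,"z": 0,"wx": 0,"wy": 0,"wz": 0,"gripper": 8.5}
    - {"x": -4,"y": 2.15,"z": 0,"wx": 0,"wy": 0,"wz": 0,"gripper": 8.5}
    - {"x": -0.5,"y": 3,"z": 0,"wx": 0,"wy": 0,"wz": 0,"gripper": 8.5}
    - {"x": -0.5,"y": 3,"z": 0,"wx": 0,"wy": 0,"wz": 0,"gripper": 8.5}
    - {"x": -0.5,"y": 3,"z": 0,"wx": 0,"wy": 0,"wz": 0,"gripper": 8.5}
    - {"x": -0.5,"y": 3,"z": 0,"wx": 0,"wy": 0,"wz": 0,"gripper": 8.5}
    - {"x": 0,"y": 0,"z": 0,"wx": 0,"wy": 0,"wz": 0,"gripper": 8.5}
    - {"x": 0,"y": 0,"z": 0,"wx": 0,"wy": 0,"wz": 0,"gripper": 8.5}

```text
time_s: 1.7
position: [0.4499, 0.2457, 0.4041]
tool_rot: [[-0.069, 0.998, -0.002], [0.998, 0.069, -0.0], [-0.0, -0.002, -1.0]]
ft_force: [-0.8, 0.0, 0.2]
grip_width: 0.085
```

```bash
python3 - <<'E'
from h import *
im,K,R,t=snap('wrist','w1');print((-R.T@t).round(3))
H,S,V=cv2.split(cv2.cvtColor(im,cv2.COLOR_BGR2HSV))
gold=(H>12)&(H<28)&(S>120)&(V>120)
# gold of the true module: pick blobs and print rects
n,l,s,c=cv2.connectedComponentsWithStats(gold.astype(np.uint8))
for i in range(1,n):
    if s[i,4]>300: print(s[i],rect(l==i,.056,K,R,t))
E
```

```text
[0.38  0.241 0.373]
[  38   33  172  101 9656] ((343.0892333984375, 66.80253601074219), (49.45833969116211, 139.60276794433594), 17.459510803222656)
[ 257  253   41   98 3499] ((540.6467895507812, 206.1782684326172), (109.65357208251953, 38.27691650390625), 4.254547595977783)
[117 312  37  26 851] ((575.4601440429688, 57.160972595214844), (36.640865325927734, 28.66709327697754), 89.63477325439453)
```

View pics/w1.png

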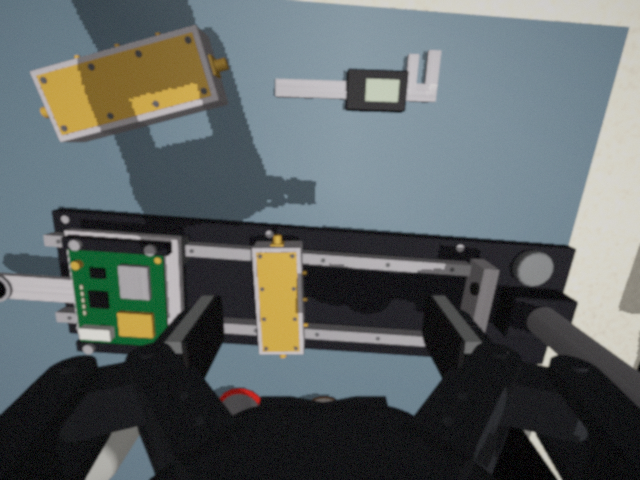

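The wrist view shows the module at about (278,300), clear on both sides for the fingers. Measured (0.541, 0.2065) with yaw 4.3°, which agrees with the top and side views.

Call:
step_arm:
  increments:
    - {"x": -1.1,"y": 2.22,"z": 0,"wx": 0,"wy": 0,"wz": 0,"gripper": 8.5}
    - {"x": -1.1,"y": 2.22,"z": 0,"wx": 0,"wy": 0,"wz": 0,"gripper": 8.5}
    - {"x": -1.1,"y": 2.22,"z": 0,"wx": 0,"wy": 0,"wz": 0,"gripper": 8.5}
    - {"x": -1.1,"y": 2.22,"z": 0,"wx": 0,"wy": 0,"wz": 0,"gripper": 8.5}
    - {"x": 0,"y": 0,"z": 3,"wx": 0,"wy": 0,"wz": 0,"gripper": 8.5}
    - {"x": 0,"y": 0,"z": 3,"wx": 0,"wy": 0,"wz": 0,"gripper": 8.5}
    - {"x": 0,"y": 0,"z": 3,"wx": 0,"wy": 0,"wz": 0,"gripper": 8.5}
    - {"x": 0,"y": 0,"z": 3,"wx": 0,"wy": 0,"wz": 0,"gripper": 8.5}
    - {"x": 0,"y": 0,"z": 2,"wx": 0,"wy": 0,"wz": 0,"gripper": 8.5}
    - {"x": 0,"y": 0,"z": 2,"wx": 0,"wy": 0,"wz": 0,"gripper": 8.5}
    - {"x": 0,"y": 0,"z": 1,"wx": 0,"wy": 0,"wz": 0,"gripper": 8.5}
    - {"x": 0,"y": 0,"z": 0,"wx": 0,"wy": 0,"wz": 0,"gripper": 8.5}
    - {"x": 0,"y": 0,"z": 0,"wx": 0,"wy": 0,"wz": 0,"gripper": 8.5}

```text
time_s: 3.05
position: [0.5414, 0.2083, 0.2357]
tool_rot: [[-0.07, 0.998, 0.001], [0.998, 0.07, 0.0], [0.0, 0.001, -1.0]]
ft_force: [-0.5, 0.3, 0.5]
grip_width: 0.0853
```

```bash
python3 - <<'E'
from h import *
im,K,R,t=snap('wrist','w2')
E
```

```text
(no output)
```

View pics/w2.png

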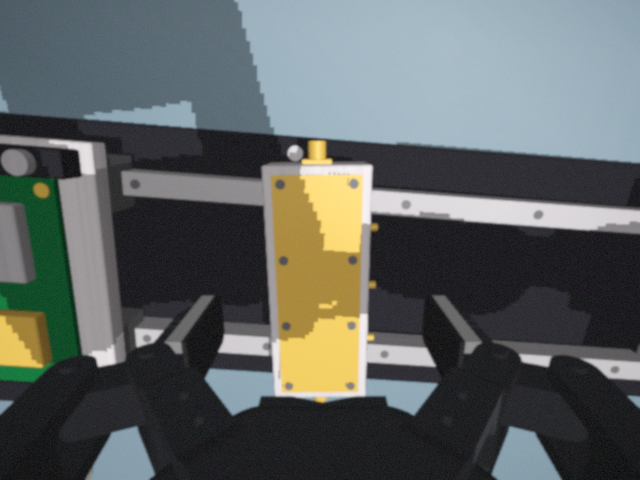

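The fingers straddle the module evenly: module mid-column ~318, finger mid ~322. There are small pins on its right side. Going down and closing.

Call:
step_arm:
  increments:
    - {"x": 0,"y": 0,"z": 1.5,"wx": 0,"wy": 0,"wz": 0,"gripper": 8.5}
    - {"x": 0,"y": 0,"z": 1.0,"wx": 0,"wy": 0,"wz": 0,"gripper": 8.5}
    - {"x": 0,"y": 0,"z": 0.5,"wx": 0,"wy": 0,"wz": 0,"gripper": 8.5}
    - {"x": 0,"y": 0,"z": 0,"wx": 0,"wy": 0,"wz": 0,"gripper": 4.3}
    - {"x": 0,"y": 0,"z": 0,"wx": 0,"wy": 0,"wz": 0,"gripper": 4.3}
    - {"x": 0,"y": 0,"z": 0,"wx": 0,"wy": 0,"wz": 0,"gripper": 4.3}
    - {"x": 0,"y": 0,"z": 0,"wx": 0,"wy": 0,"wz": 0,"gripper": 4.0}
    - {"x": 0,"y": 0,"z": 0,"wx": 0,"wy": 0,"wz": 0,"gripper": 4.0}
    - {"x": 0,"y": 0,"z": 0,"wx": 0,"wy": 0,"wz": 0,"gripper": 4.0}
  newtons: 30

```text
time_s: 4.0
position: [0.5417, 0.208, 0.2055]
tool_rot: [[-0.069, 0.998, 0.001], [0.998, 0.069, 0.0], [-0.0, 0.001, -1.0]]
ft_force: [-0.3, -1.9, 6.3]
grip_width: 0.0475
```

Call:
step_arm:
  increments:
    - {"x": 0,"y": 0,"z": -0.5,"wx": 0,"wy": 0,"wz": 0,"gripper": 4.0}
    - {"x": 0,"y": 0,"z": -1,"wx": 0,"wy": 0,"wz": 0,"gripper": 4.0}
    - {"x": 0,"y": 0,"z": -2,"wx": 0,"wy": 0,"wz": 0,"gripper": 4.0}
    - {"x": 0,"y": 0,"z": -3,"wx": 0,"wy": 0,"wz": 0,"gripper": 4.0}
    - {"x": 0,"y": 0,"z": -3,"wx": 0,"wy": 0,"wz": 0,"gripper": 4.0}
    - {"x": 0,"y": 0,"z": -3,"wx": 0,"wy": 0,"wz": 0,"gripper": 4.0}
    - {"x": 0,"y": 0,"z": -3,"wx": 0,"wy": 0,"wz": 0,"gripper": 4.0}
    - {"x": 0,"y": 0,"z": 0,"wx": 0,"wy": 0,"wz": 0,"gripper": 4.0}

```text
time_s: 4.8
position: [0.5414, 0.2082, 0.3643]
tool_rot: [[-0.069, 0.998, 0.008], [0.998, 0.069, 0.001], [0.001, 0.008, -1.0]]
ft_force: [-0.8, 0.7, -3.4]
grip_width: 0.0476
```

```bash
python3 - <<'E'
from h import *
from rig import env
s=env.observe();print(s['q'],s['position'],s['grip_width'],s['ft_force'])
im,K,R,t=snap('wrist','w3')
E
```

```text
[ 9.34912223e+00  2.65200327e+01  7.34774292e+01  7.49359413e-03
  7.95509008e+01 -8.46316086e+01] [0.54144032 0.20823372 0.36425157] 0.04758233371564406 [-0.80843041  0.67496245 -3.38171614]
```

View pics/w3.png

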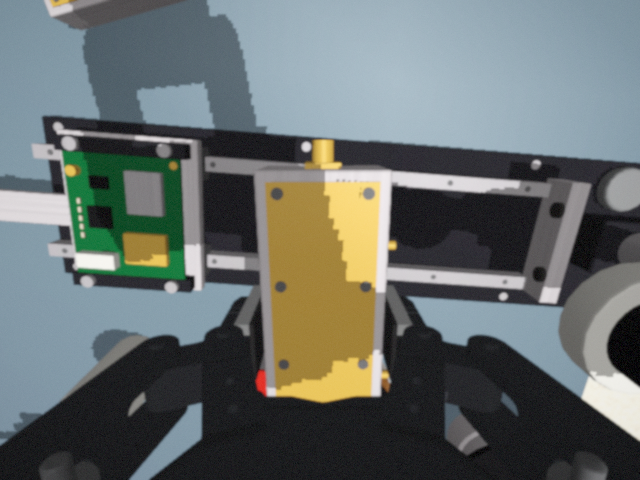

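The lifted module sits squarely and level between the pads (about (322,285)). Now to the tray.

Call:
step_arm:
  increments:
    - {"x": -2,"y": 0,"z": 0,"wx": 0,"wy": 0,"wz": 0,"gripper": 4.0}
    - {"x": -4,"y": 0.4,"z": 0,"wx": 0,"wy": 0,"wz": 0,"gripper": 4.0}
    - {"x": -4,"y": 0.4,"z": 0,"wx": 0,"wy": 0,"wz": 0,"gripper": 4.0}
    - {"x": -4,"y": 0.4,"z": 0,"wx": 0,"wy": 0,"wz": 0,"gripper": 4.0}
    - {"x": -4,"y": 0.4,"z": 0,"wx": 0,"wy": 0,"wz": 0,"gripper": 4.0}
    - {"x": -4,"y": 0.4,"z": 0,"wx": 0,"wy": 0,"wz": 0,"gripper": 4.0}
    - {"x": -4,"y": 0.4,"z": 0,"wx": 0,"wy": 0,"wz": 0,"gripper": 4.0}
    - {"x": -4,"y": 0.4,"z": 0,"wx": 0,"wy": 0,"wz": 0,"gripper": 4.0}
    - {"x": -4,"y": 0.4,"z": 0,"wx": 0,"wy": 0,"wz": 0,"gripper": 4.0}
    - {"x": -4,"y": 0.4,"z": 0,"wx": 0,"wy": 0,"wz": 0,"gripper": 4.0}
    - {"x": -4,"y": 0.4,"z": 0,"wx": 0,"wy": 0,"wz": 0,"gripper": 4.0}
    - {"x": -4,"y": 0.4,"z": 0,"wx": 0,"wy": 0,"wz": 0,"gripper": 4.0}
    - {"x": -4,"y": 0.4,"z": 0,"wx": 0,"wy": 0,"wz": 0,"gripper": 4.0}
    - {"x": -1.5,"y": 0,"z": 0,"wx": 0,"wy": 0,"wz": 0,"gripper": 4.0}
    - {"x": 0,"y": 0,"z": 0,"wx": 0,"wy": 0,"wz": 0.1,"gripper": 4.0}
    - {"x": 0,"y": 0,"z": 0,"wx": 0,"wy": 0,"wz": 0.1,"gripper": 4.0}
    - {"x": 0,"y": 0,"z": 0,"wx": 0,"wy": 0,"wz": 0.1,"gripper": 4.0}
    - {"x": 0,"y": 0,"z": 0,"wx": 0,"wy": 0,"wz": 0.1,"gripper": 4.0}
    - {"x": 0,"y": 0,"z": 0,"wx": 0,"wy": 0,"wz": 0.1,"gripper": 4.0}
    - {"x": 0,"y": 0,"z": 0,"wx": 0,"wy": 0,"wz": 0.1,"gripper": 4.0}

```text
time_s: 6.85
position: [0.625, -0.3018, 0.358]
tool_rot: [[0.509, 0.861, -0.003], [0.861, -0.509, 0.002], [0.0, -0.003, -1.0]]
ft_force: [-0.1, 0.2, -2.5]
grip_width: 0.0476
```

Call:
step_arm:
  increments:
    - {"x": 0,"y": 0,"z": 0,"wx": 0,"wy": 0,"wz": 0.1,"gripper": 4.0}
    - {"x": 0,"y": 0,"z": 0,"wx": 0,"wy": 0,"wz": 0.1,"gripper": 4.0}
    - {"x": 0,"y": 0,"z": 0,"wx": 0,"wy": 0,"wz": 0.1,"gripper": 4.0}
    - {"x": 0,"y": 0,"z": 0,"wx": 0,"wy": 0,"wz": 0.1,"gripper": 4.0}
    - {"x": 0,"y": 0,"z": 0,"wx": 0,"wy": 0,"wz": 0.1,"gripper": 4.0}
    - {"x": 0,"y": 0,"z": 0,"wx": 0,"wy": 0,"wz": 0.1,"gripper": 4.0}
    - {"x": 0,"y": 0,"z": 0,"wx": 0,"wy": 0,"wz": 0.1,"gripper": 4.0}
    - {"x": 0,"y": 0,"z": 0,"wx": 0,"wy": 0,"wz": 0.1,"gripper": 4.0}
    - {"x": 0,"y": 0,"z": 0,"wx": 0,"wy": 0,"wz": 0.1,"gripper": 4.0}
    - {"x": 0,"y": 0,"z": 0,"wx": 0,"wy": 0,"wz": 0.1,"gripper": 4.0}
    - {"x": 0,"y": 0,"z": 0,"wx": 0,"wy": 0,"wz": 0,"gripper": 4.0}
    - {"x": 0,"y": 0,"z": 0,"wx": 0,"wy": 0,"wz": 0,"gripper": 4.0}

```text
time_s: 8.05
position: [0.625, -0.3021, 0.3588]
tool_rot: [[0.999, 0.043, -0.001], [0.043, -0.999, 0.001], [-0.001, -0.001, -1.0]]
ft_force: [-0.4, 0.4, -2.9]
grip_width: 0.0475
```

```bash
python3 - <<'E'
from h import *
from rig import env
s=env.observe();print(s['q'],s['ft_force'])
im,K,R,t=snap('wrist','w4');snap('top','top4')
E
```

```text
[-3.55399080e+01  3.85591784e+01  5.21338098e+01  5.94627599e-03
  8.94156073e+01 -3.80014885e+01] [-0.38850881  0.44580144 -2.91822912]
```

View pics/w4.png

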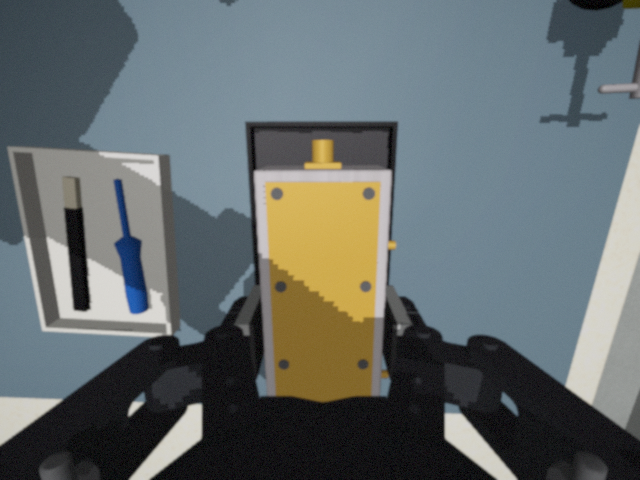

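```bash
python3 - <<'E'
from h import *
im,K,R,t=load('w4');print(back([[247,123],[397,123],[247,220],[395,200]],.024,K,R,t))
E
```

```text
[[ 0.55642089 -0.21746593]
 [ 0.68378    -0.21202807]
 [ 0.55485887 -0.30187611]
 [ 0.68872737 -0.2776433 ]]
```

Tray rim corners at (247,123) and (397,123) put the tray centre at (0.624,-0.305), against 0.6225,-0.300 from the top view. The tool is aligned, so lower.

Call:
step_arm:
  increments:
    - {"x": 0,"y": 0.2,"z": 1,"wx": 0,"wy": 0,"wz": 0,"gripper": 4.0}
    - {"x": 0,"y": 0,"z": 2.5,"wx": 0,"wy": 0,"wz": 0,"gripper": 4.0}
    - {"x": 0,"y": 0,"z": 3,"wx": 0,"wy": 0,"wz": 0,"gripper": 4.0}
    - {"x": 0,"y": 0,"z": 3,"wx": 0,"wy": 0,"wz": 0,"gripper": 4.0}
    - {"x": 0,"y": 0,"z": 2.5,"wx": 0,"wy": 0,"wz": 0,"gripper": 4.0}
    - {"x": 0,"y": 0,"z": 2,"wx": 0,"wy": 0,"wz": 0,"gripper": 4.0}
    - {"x": 0,"y": 0,"z": 1.2,"wx": 0,"wy": 0,"wz": 0,"gripper": 4.0}
    - {"x": 0,"y": 0,"z": 0.6,"wx": 0,"wy": 0,"wz": 0,"gripper": 4.0}
    - {"x": 0,"y": 0,"z": 0,"wx": 0,"wy": 0,"wz": 0,"gripper": 4.0}
    - {"x": 0,"y": 0,"z": 0,"wx": 0,"wy": 0,"wz": 0,"gripper": 4.0}

```text
time_s: 9.15
position: [0.6253, -0.3045, 0.2027]
tool_rot: [[0.999, 0.04, 0.001], [0.04, -0.999, -0.001], [0.001, 0.001, -1.0]]
ft_force: [-0.6, 0.8, -2.6]
grip_width: 0.0473
```

Call:
step_arm:
  increments:
    - {"x": 0,"y": 0,"z": 0.5,"wx": 0,"wy": 0,"wz": 0,"gripper": 4.0}
    - {"x": 0,"y": 0,"z": 0.4,"wx": 0,"wy": 0,"wz": 0,"gripper": 4.0}
    - {"x": 0,"y": 0,"z": 0.3,"wx": 0,"wy": 0,"wz": 0,"gripper": 4.0}
    - {"x": 0,"y": 0,"z": 0.2,"wx": 0,"wy": 0,"wz": 0,"gripper": 4.0}
    - {"x": 0,"y": 0,"z": 0.1,"wx": 0,"wy": 0,"wz": 0,"gripper": 4.0}
    - {"x": 0,"y": 0,"z": 0.1,"wx": 0,"wy": 0,"wz": 0,"gripper": 4.0}
    - {"x": 0,"y": 0,"z": 0,"wx": 0,"wy": 0,"wz": 0,"gripper": 4.0}
    - {"x": 0,"y": 0,"z": 0,"wx": 0,"wy": 0,"wz": 0,"gripper": 4.0}

```text
time_s: 9.95
position: [0.6251, -0.3044, 0.1858]
tool_rot: [[0.999, 0.04, 0.0], [0.04, -0.999, -0.0], [0.0, 0.0, -1.0]]
ft_force: [0.2, 0.0, -3.3]
grip_width: 0.0475
```

Call:
step_arm:
  increments:
    - {"x": 0,"y": 0,"z": 0.1,"wx": 0,"wy": 0,"wz": 0,"gripper": 4.0}
    - {"x": 0,"y": 0,"z": 0,"wx": 0,"wy": 0,"wz": 0,"gripper": 4.0}
    - {"x": 0,"y": 0,"z": 0.05,"wx": 0,"wy": 0,"wz": 0,"gripper": 4.0}
    - {"x": 0,"y": 0,"z": 0,"wx": 0,"wy": 0,"wz": 0,"gripper": 4.0}

```text
time_s: 10.35
position: [0.6251, -0.3043, 0.1845]
tool_rot: [[0.999, 0.04, 0.0], [0.04, -0.999, -0.0], [0.0, 0.0, -1.0]]
ft_force: [-0.5, 0.6, -0.6]
grip_width: 0.0478
```

Contact: the weight has come off the wrist. Open a little and lift.

Call:
step_arm:
  increments:
    - {"x": 0,"y": 0,"z": 0,"wx": 0,"wy": 0,"wz": 0,"gripper": 5.2}
    - {"x": 0,"y": 0,"z": 0,"wx": 0,"wy": 0,"wz": 0,"gripper": 5.8}
    - {"x": 0,"y": 0,"z": 0,"wx": 0,"wy": 0,"wz": 0,"gripper": 6.6}
    - {"x": 0,"y": 0,"z": 0,"wx": 0,"wy": 0,"wz": 0,"gripper": 6.6}
    - {"x": 0,"y": 0,"z": 0,"wx": 0,"wy": 0,"wz": 0,"gripper": 6.6}
    - {"x": 0,"y": 0,"z": -0.5,"wx": 0,"wy": 0,"wz": 0,"gripper": 6.6}
    - {"x": 0,"y": 0,"z": -1,"wx": 0,"wy": 0,"wz": 0,"gripper": 6.6}
    - {"x": 0,"y": 0,"z": -2,"wx": 0,"wy": 0,"wz": 0,"gripper": 6.6}
    - {"x": 0,"y": 0,"z": -3,"wx": 0,"wy": 0,"wz": 0,"gripper": 6.6}
    - {"x": 0,"y": 0,"z": -3,"wx": 0,"wy": 0,"wz": 0,"gripper": 6.6}
    - {"x": 0,"y": 0,"z": -3,"wx": 0,"wy": 0,"wz": 0,"gripper": 6.6}
    - {"x": 0,"y": 0,"z": -3,"wx": 0,"wy": 0,"wz": 0,"gripper": 6.6}
    - {"x": 0,"y": 0,"z": -2,"wx": 0,"wy": 0,"wz": 0,"gripper": 6.6}
    - {"x": 0,"y": 0,"z": 0,"wx": 0,"wy": 0,"wz": 0,"gripper": 6.6}
    - {"x": 0,"y": 0,"z": 0,"wx": 0,"wy": 0,"wz": 0,"gripper": 6.6}

```text
time_s: 11.85
position: [0.6249, -0.3042, 0.3594]
tool_rot: [[0.999, 0.04, 0.0], [0.04, -0.999, -0.0], [0.0, 0.0, -1.0]]
ft_force: [-1.3, -0.0, -1.2]
grip_width: 0.0661
```

```bash
python3 - <<'E'
from h import *
a,K,R,t=snap('wrist','w5')
print('grip pred px side; lens', )
b,K,R,t=snap('side','s5')
cv2.imwrite('pics/c5.png',np.hstack([cv2.resize(a,(400,300)),cv2.resize(b,(400,300))]))
# grip from the earlier side and top views
for n,box in(('top0',(366,385,212,232)),('side0',(368,398,270,305))):
    im,K,R,t=load(n);V=im.max(2);x0,x1,y0,y1=box
    c=cv2.resize(im[y0-8:y1+8,x0-8:x1+8],None,fx=8,fy=8,interpolation=0);cv2.imwrite(f'pics/g_{n}.png',c);print(c.shape)
E
python3 - <<'E'
import cv2,numpy as np
a=cv2.imread('pics/g_top0.png');b=cv2.imread('pics/g_side0.png');c=cv2.imread('pics/c5.png')
o=np.zeros((600,800,3),np.uint8);o[:300]=c;o[300:300+min(300,a.shape[0]),:a.shape[1]]=a[:300];bb=b[:300];o[300:300+bb.shape[0],400:400+bb.shape[1]]=bb;cv2.imwrite('pics/m5.png',o)
E
```

```text
grip pred px side; lens
(288, 280, 3)
(408, 368, 3)
```

View pics/m5.png

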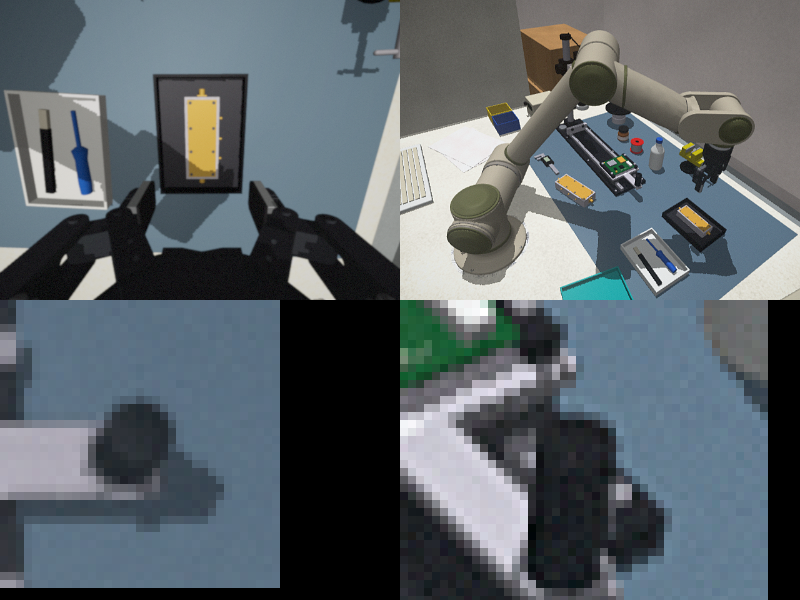

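The module lies flat and aligned inside the black tray (wrist view, centre ~(203,135)) and the tool tray is undisturbed. The top of the stage grip is at top0 pixel ≈(375,221).

```bash
python3 - <<'E'
from h import *
im,K,R,t=load('top0');print('grip',back([[375,221.2]],.11,K,R,t))
print('lens(ring)',back([[60+352/2.35,160+138/2.35]],.19,K,R,t))
# rails: bright pixels fit, z=.03, between stage and microscope
for y0,y1 in((206,216),(236,248)):
    g=im.min(2)[y0:y1,:];P=[]
    for x in list(range(225,262))+list(range(286,305)):
        c=g[:,x].astype(float);w=np.clip(c-90,0,None)
        if w.sum()>50:P.append((x,y0+(w*np.arange(len(c))).sum()/w.sum()))
    W=back(P,.03,K,R,t);p=np.polyfit(W[:,1],W[:,0],1);print('rail dx/dy',p, len(P),np.std(W[:,0]-np.polyval(p,W[:,1])))
E
```

```text
grip [[ 0.54060176 -0.07967016]]
lens(ring) [[0.54443102 0.35291482]]
rail dx/dy [0.00698752 0.58921541] 56 0.0002021598382380239
rail dx/dy [0.00585288 0.49912635] 56 0.00047435499358845545
```

Call:
step_arm:
  increments:
    - {"x": -0.4,"y": -1.2,"z": 0,"wx": 0,"wy": 0,"wz": 0,"gripper": 6.6}
    - {"x": -1,"y": -3,"z": 0,"wx": 0,"wy": 0,"wz": 0,"gripper": 6.6}
    - {"x": -1,"y": -3,"z": 0,"wx": 0,"wy": 0,"wz": 0,"gripper": 6.6}
    - {"x": -1,"y": -3,"z": 0,"wx": 0,"wy": 0,"wz": 0,"gripper": 6.6}
    - {"x": -1,"y": -3,"z": 0,"wx": 0,"wy": 0,"wz": 0,"gripper": 6.6}
    - {"x": -1,"y": -3,"z": 0,"wx": 0,"wy": 0,"wz": 0,"gripper": 6.6}
    - {"x": -1,"y": -3,"z": 0,"wx": 0,"wy": 0,"wz": 0,"gripper": 6.6}
    - {"x": -0.6,"y": -2.3,"z": 0,"wx": 0,"wy": 0,"wz": 0,"gripper": 6.6}
    - {"x": -0.4,"y": -1.2,"z": 0,"wx": 0,"wy": 0,"wz": 0,"gripper": 6.6}
    - {"x": 0,"y": 0,"z": 0,"wx": 0,"wy": 0,"wz": -0.127,"gripper": 6.6}
    - {"x": 0,"y": 0,"z": 0,"wx": 0,"wy": 0,"wz": -0.127,"gripper": 6.6}
    - {"x": 0,"y": 0,"z": 0,"wx": 0,"wy": 0,"wz": -0.127,"gripper": 6.6}
    - {"x": 0,"y": 0,"z": 0,"wx": 0,"wy": 0,"wz": -0.127,"gripper": 6.6}
    - {"x": 0,"y": 0,"z": 0,"wx": 0,"wy": 0,"wz": -0.127,"gripper": 6.6}
    - {"x": 0,"y": 0,"z": 0,"wx": 0,"wy": 0,"wz": -0.127,"gripper": 6.6}
    - {"x": 0,"y": 0,"z": 0,"wx": 0,"wy": 0,"wz": -0.127,"gripper": 6.6}
    - {"x": 0,"y": 0,"z": 0,"wx": 0,"wy": 0,"wz": -0.127,"gripper": 6.6}
    - {"x": 0,"y": 0,"z": 0,"wx": 0,"wy": 0,"wz": -0.127,"gripper": 6.6}
    - {"x": 0,"y": 0,"z": 0,"wx": 0,"wy": 0,"wz": -0.127,"gripper": 6.6}
    - {"x": 0,"y": 0,"z": 0,"wx": 0,"wy": 0,"wz": -0.127,"gripper": 6.6}

```text
time_s: 13.95
position: [0.5422, -0.081, 0.3585]
tool_rot: [[0.129, 0.992, -0.001], [0.992, -0.129, 0.0], [0.0, -0.001, -1.0]]
ft_force: [0.2, 0.7, 0.5]
grip_width: 0.066
```

Call:
step_arm:
  increments:
    - {"x": 0,"y": 0,"z": 0,"wx": 0,"wy": 0,"wz": -0.127,"gripper": 6.6}
    - {"x": 0,"y": 0,"z": 0,"wx": 0,"wy": 0,"wz": 0,"gripper": 6.6}
    - {"x": 0,"y": 0,"z": 0,"wx": 0,"wy": 0,"wz": 0,"gripper": 6.6}

```text
time_s: 14.25
position: [0.5422, -0.0808, 0.3588]
tool_rot: [[0.011, 1.0, -0.001], [1.0, -0.011, 0.0], [0.0, -0.001, -1.0]]
ft_force: [-0.2, 0.5, 0.8]
grip_width: 0.0658
```

```bash
python3 - <<'E'
from h import *
im,K,R,t=snap('wrist','w6')
E
```

```text
(no output)
```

View pics/w6.png

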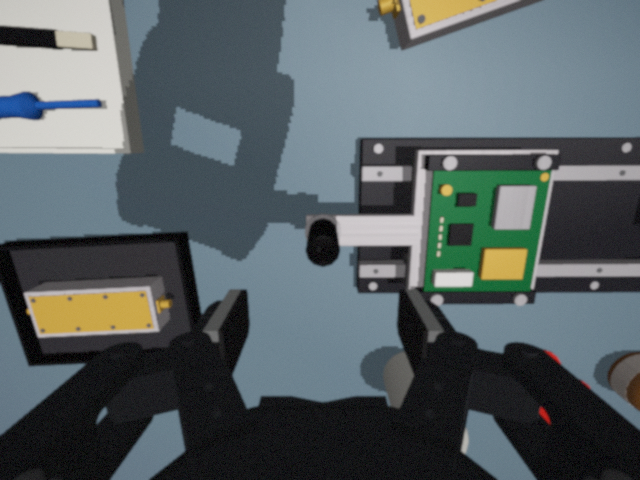

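The wrist view shows the grip's top at ≈(323,249) between finger mid-column ≈322, with the board at (490,225).

```bash
python3 - <<'E'
from h import *
im,K,R,t=load('w6')
print(back([[323,248]],.11,K,R,t))
print('stage plate/holder edge dir',np.diff(back([[360,139],[636,139]],.016,K,R,t),axis=0))
print('bottle cap~',back([[410,385]],.15,K,R,t))
E
```

```text
[[ 0.5396891 -0.0804757]]
stage plate/holder edge dir [[0.00261015 0.24393746]]
bottle cap~ [[ 0.61726817 -0.02712575]]
```

Call:
step_arm:
  increments:
    - {"x": 0.05,"y": -0.2,"z": 1,"wx": 0,"wy": 0,"wz": 0,"gripper": 6.6}
    - {"x": 0,"y": 0,"z": 2.5,"wx": 0,"wy": 0,"wz": 0,"gripper": 6.6}
    - {"x": 0,"y": 0,"z": 2.5,"wx": 0,"wy": 0,"wz": 0,"gripper": 6.6}
    - {"x": 0,"y": 0,"z": 2.5,"wx": 0,"wy": 0,"wz": 0,"gripper": 6.6}
    - {"x": 0,"y": 0,"z": 2,"wx": 0,"wy": 0,"wz": 0,"gripper": 6.6}
    - {"x": 0,"y": 0,"z": 1,"wx": 0,"wy": 0,"wz": 0,"gripper": 6.6}
    - {"x": 0,"y": 0,"z": 0,"wx": 0,"wy": 0,"wz": 0,"gripper": 6.6}
    - {"x": 0,"y": 0,"z": 0,"wx": 0,"wy": 0,"wz": 0,"gripper": 3.2}
    - {"x": 0,"y": 0,"z": 0,"wx": 0,"wy": 0,"wz": 0,"gripper": 3.0}
    - {"x": 0,"y": 0,"z": 0,"wx": 0,"wy": 0,"wz": 0,"gripper": 2.6}
    - {"x": 0,"y": 0,"z": 0,"wx": 0,"wy": 0,"wz": 0,"gripper": 2.0}
    - {"x": 0,"y": 0,"z": 0,"wx": 0,"wy": 0,"wz": 0,"gripper": 2.0}
    - {"x": 0,"y": 0,"z": 0,"wx": 0,"wy": 0,"wz": 0,"gripper": 2.0}
  newtons: 25

```text
time_s: 15.6
position: [0.5402, -0.0801, 0.2451]
tool_rot: [[0.007, 1.0, 0.002], [1.0, -0.007, -0.001], [-0.001, 0.002, -1.0]]
ft_force: [-1.8, -0.7, 6.1]
grip_width: 0.023
```

Call:
step_arm:
  increments:
    - {"x": 0.5,"y": 0,"z": 0,"wx": 0,"wy": 0,"wz": 0,"gripper": 2.0}
    - {"x": 1,"y": 0,"z": 0,"wx": 0,"wy": 0,"wz": 0,"gripper": 2.0}
    - {"x": 1.5,"y": 0,"z": 0,"wx": 0,"wy": 0,"wz": 0,"gripper": 2.0}
    - {"x": 1.5,"y": 0,"z": 0,"wx": 0,"wy": 0,"wz": 0,"gripper": 2.0}
    - {"x": 1.5,"y": 0,"z": 0,"wx": 0,"wy": 0,"wz": 0,"gripper": 2.0}
    - {"x": 1.5,"y": 0,"z": 0,"wx": 0,"wy": 0,"wz": 0,"gripper": 2.0}
    - {"x": 1.5,"y": 0,"z": 0,"wx": 0,"wy": 0,"wz": 0,"gripper": 2.0}
    - {"x": 1.5,"y": 0,"z": 0,"wx": 0,"wy": 0,"wz": 0,"gripper": 2.0}
    - {"x": 1.5,"y": 0,"z": 0,"wx": 0,"wy": 0,"wz": 0,"gripper": 2.0}
    - {"x": 1.5,"y": 0,"z": 0,"wx": 0,"wy": 0,"wz": 0,"gripper": 2.0}
    - {"x": 1.5,"y": 0,"z": 0,"wx": 0,"wy": 0,"wz": 0,"gripper": 2.0}
    - {"x": 0.5,"y": 0,"z": 0,"wx": 0,"wy": 0,"wz": 0,"gripper": 2.0}
    - {"x": 0,"y": 0,"z": 0,"wx": 0,"wy": 0,"wz": 0,"gripper": 2.0}

```text
time_s: 16.9
position: [0.5412, 0.0759, 0.2451]
tool_rot: [[0.006, 1.0, 0.002], [1.0, -0.006, 0.0], [0.0, 0.002, -1.0]]
ft_force: [-0.9, 2.4, 6.4]
grip_width: 0.0235
```

Call:
step_arm:
  increments:
    - {"x": 0.5,"y": 0,"z": 0,"wx": 0,"wy": 0,"wz": 0,"gripper": 2.0}
    - {"x": 1,"y": 0,"z": 0,"wx": 0,"wy": 0,"wz": 0,"gripper": 2.0}
    - {"x": 1.5,"y": 0,"z": 0,"wx": 0,"wy": 0,"wz": 0,"gripper": 2.0}
    - {"x": 1.5,"y": 0,"z": 0,"wx": 0,"wy": 0,"wz": 0,"gripper": 2.0}
    - {"x": 1.5,"y": 0,"z": 0,"wx": 0,"wy": 0,"wz": 0,"gripper": 2.0}
    - {"x": 1.5,"y": 0,"z": 0,"wx": 0,"wy": 0,"wz": 0,"gripper": 2.0}
    - {"x": 1.5,"y": 0,"z": 0,"wx": 0,"wy": 0,"wz": 0,"gripper": 2.0}
    - {"x": 1.5,"y": 0,"z": 0,"wx": 0,"wy": 0,"wz": 0,"gripper": 2.0}
    - {"x": 1,"y": 0,"z": 0,"wx": 0,"wy": 0,"wz": 0,"gripper": 2.0}
    - {"x": 0.5,"y": 0,"z": 0,"wx": 0,"wy": 0,"wz": 0,"gripper": 2.0}
    - {"x": 0,"y": 0,"z": 0,"wx": 0,"wy": 0,"wz": 0,"gripper": 2.0}

```text
time_s: 18.0
position: [0.5419, 0.1958, 0.2451]
tool_rot: [[0.006, 1.0, 0.002], [1.0, -0.006, 0.001], [0.001, 0.002, -1.0]]
ft_force: [-1.7, 2.4, 6.1]
grip_width: 0.0233
```

```bash
python3 - <<'E'
from h import *
im,K,R,t=snap('wrist','w7');b,_,_,_=snap('side','s7')
cv2.imwrite('pics/m7.png',np.hstack([cv2.resize(im,(400,300)),cv2.resize(b[60:330,180:540],(400,300))]))
E
```

```text
(no output)
```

View pics/m7.png

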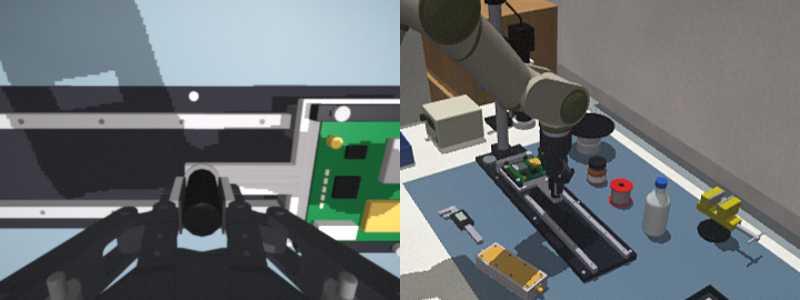

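The grip is held and the stage is following; arm and microscope are clear of each other. Final approach in small steps.

Call:
step_arm:
  increments:
    - {"x": 0.4,"y": 0,"z": 0,"wx": 0,"wy": 0,"wz": 0,"gripper": 2.0}
    - {"x": 0.4,"y": 0,"z": 0,"wx": 0,"wy": 0,"wz": 0,"gripper": 2.0}
    - {"x": 0.4,"y": 0,"z": 0,"wx": 0,"wy": 0,"wz": 0,"gripper": 2.0}
    - {"x": 0.4,"y": 0,"z": 0,"wx": 0,"wy": 0,"wz": 0,"gripper": 2.0}
    - {"x": 0.2,"y": 0,"z": 0,"wx": 0,"wy": 0,"wz": 0,"gripper": 2.0}

```text
time_s: 18.6
position: [0.5421, 0.2131, 0.2451]
tool_rot: [[0.007, 1.0, 0.001], [1.0, -0.007, -0.0], [-0.0, 0.001, -1.0]]
ft_force: [-1.7, -2.7, 7.5]
grip_width: 0.0232
```

Call:
step_arm:
  increments:
    - {"x": 0.3,"y": 0,"z": 0,"wx": 0,"wy": 0,"wz": 0,"gripper": 2.0}
    - {"x": 0.3,"y": 0,"z": 0,"wx": 0,"wy": 0,"wz": 0,"gripper": 2.0}
    - {"x": 0.2,"y": 0,"z": 0,"wx": 0,"wy": 0,"wz": 0,"gripper": 2.0}

```text
time_s: 18.9
position: [0.5422, 0.221, 0.2451]
tool_rot: [[0.007, 1.0, 0.001], [1.0, -0.007, -0.0], [-0.0, 0.001, -1.0]]
ft_force: [-1.4, -2.4, 6.2]
grip_width: 0.0233
```

Call:
step_arm:
  increments:
    - {"x": 0.2,"y": 0,"z": 0,"wx": 0,"wy": 0,"wz": 0,"gripper": 2.0}
    - {"x": 0.2,"y": 0,"z": 0,"wx": 0,"wy": 0,"wz": 0,"gripper": 2.0}

```text
time_s: 19.1
position: [0.5423, 0.2241, 0.2451]
tool_rot: [[0.007, 1.0, 0.001], [1.0, -0.007, -0.003], [-0.003, 0.001, -1.0]]
ft_force: [-1.8, -18.3, 8.4]
grip_width: 0.0231
```

Call:
step_arm:
  increments:
    - {"x": 0.2,"y": 0,"z": 0,"wx": 0,"wy": 0,"wz": 0,"gripper": 2.0}
    - {"x": 0.2,"y": 0,"z": 0,"wx": 0,"wy": 0,"wz": 0,"gripper": 2.0}

```text
time_s: 19.3
position: [0.5425, 0.2254, 0.2451]
tool_rot: [[0.007, 1.0, -0.001], [1.0, -0.007, -0.01], [-0.01, -0.001, -1.0]]
ft_force: [-3.6, -41.1, 11.6]
grip_width: 0.0235
```

Force rise: the stage is against its stop, after 0.304 m of travel. Ease the push off, then release.

Call:
step_arm:
  increments:
    - {"x": -0.15,"y": 0,"z": 0,"wx": 0,"wy": 0,"wz": 0,"gripper": 2.0}
    - {"x": -0.15,"y": 0,"z": 0,"wx": 0,"wy": 0,"wz": 0,"gripper": 2.0}
    - {"x": 0,"y": 0,"z": 0,"wx": 0,"wy": 0,"wz": 0,"gripper": 2.0}

```text
time_s: 19.6
position: [0.5423, 0.2242, 0.2451]
tool_rot: [[0.008, 1.0, 0.0], [1.0, -0.008, -0.004], [-0.004, 0.0, -1.0]]
ft_force: [-2.1, -14.4, 7.7]
grip_width: 0.0233
```

Call:
step_arm:
  increments:
    - {"x": 0,"y": 0,"z": 0,"wx": 0,"wy": 0,"wz": 0,"gripper": 3.0}
    - {"x": 0,"y": 0,"z": 0,"wx": 0,"wy": 0,"wz": 0,"gripper": 4.5}
    - {"x": 0,"y": 0,"z": 0,"wx": 0,"wy": 0,"wz": 0,"gripper": 6.0}
    - {"x": 0,"y": 0,"z": 0,"wx": 0,"wy": 0,"wz": 0,"gripper": 6.0}
    - {"x": 0,"y": 0,"z": 0,"wx": 0,"wy": 0,"wz": 0,"gripper": 6.0}
    - {"x": 0,"y": 0,"z": -1,"wx": 0,"wy": 0,"wz": 0,"gripper": 6.0}
    - {"x": 0,"y": 0,"z": -2,"wx": 0,"wy": 0,"wz": 0,"gripper": 6.0}
    - {"x": 0,"y": 0,"z": -2,"wx": 0,"wy": 0,"wz": 0,"gripper": 6.0}
    - {"x": 0,"y": 0,"z": -2,"wx": 0,"wy": 0,"wz": 0,"gripper": 6.0}
    - {"x": -1,"y": 0,"z": -1,"wx": 0,"wy": 0,"wz": 0,"gripper": 6.0}
    - {"x": -2.5,"y": 0,"z": -1,"wx": 0,"wy": 0,"wz": 0,"gripper": 6.0}
    - {"x": -3,"y": 0,"z": -1,"wx": 0,"wy": 0,"wz": 0,"gripper": 6.0}
    - {"x": -3,"y": 0,"z": -1,"wx": 0,"wy": 0,"wz": 0,"gripper": 6.0}
    - {"x": -3,"y": 0,"z": 0,"wx": 0,"wy": 0,"wz": 0,"gripper": 6.0}
    - {"x": -2,"y": 0,"z": 0,"wx": 0,"wy": 0,"wz": 0,"gripper": 6.0}
    - {"x": 0,"y": 0,"z": 0,"wx": 0,"wy": 0,"wz": 0,"gripper": 6.0}
    - {"x": 0,"y": 0,"z": 0,"wx": 0,"wy": 0,"wz": 0,"gripper": 6.0}

```text
time_s: 21.3
position: [0.541, 0.0807, 0.3542]
tool_rot: [[0.008, 1.0, -0.0], [1.0, -0.008, 0.0], [0.0, -0.0, -1.0]]
ft_force: [-0.2, 0.0, 0.7]
grip_width: 0.0605
```

```bash
python3 - <<'E'
from h import *
im,K,R,t=snap('wrist','w8');b,_,_,_=snap('side','s8')
cv2.imwrite('pics/m8.png',np.vstack([np.hstack([cv2.resize(im,(400,300)),cv2.resize(b[60:330,180:540],(400,300))]),np.hstack([b[300:480,340:640],np.zeros((180,500,3),np.uint8)])]))
E
```

```text
(no output)
```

View pics/m8.png

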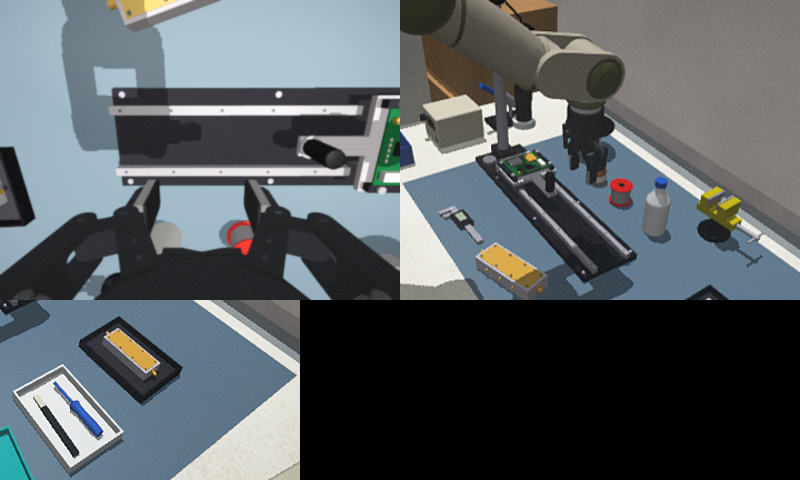

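```bash
python3 - <<'E'
from h import *
im,K,R,t=load('w8')
g=im.max(2)[225:285,500:570];cv2.imwrite('pics/x.png',g)
print(back([[340*1.6,158*1.6]],.11,K,R,t))
from rig import env
env.close_job()
E
```

```text
[[0.54184585 0.22766526]]
the job is handed in; nothing more can be done
```

The filter module is in the black tray and the stage is home under the microscope. I handed the job in at about 21 s of the 54 s allowed; the hand-in gives no verdict.

- **Module:** I gripped it at its middle, lifted it off the rails and lowered it until its weight came off the wrist. The last picture shows it flat in the black tray, lengthwise, with the fingers clear.
- **Stage:** I pushed it by its grip for 0.304 m until the end stop answered. The wrist force rose from about 2.5 N to 41 N, well under the 120 N limit; I eased it to 14 N and let go. The fingers then read no load.
- **Fully home:** The board should now be at y ≈ 0.354, against about 0.353 measured for the lens.
- **Disagreement:** The last picture put the grip at y ≈ 0.228, while the arm's own reading when it let go was 0.224. That is within what my rough pixel reading allows, and it does not suggest the stage slid back.
- **Other things:** In the last pictures the tool tray, caliper, reel, bottle and larger look-alike module stand where they were. The gripper hid most of the jar, and I did not look closely at the lens cap. I felt no contact with the microscope or the board.

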